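# Rig the filter stand: run the funnel carrier onto the rail and hang the funnel

## Task

Carry the loose black funnel carrier to the open right-hand end of the stand's rail, feed its two discs into the channel and slide it along until its ring is centred over the glass beaker on the stand's base. Then take the white funnel out of the small beaker and set it upright and fully seated in the ring, its stem in the beaker, and let go. Do not push the beaker on the stand out of place, knock over the small one or disturb the things round about.

Things in the scene. Friction and masses are not known exactly. Their poses are not given: they have to be found in the camera images.
- stand: Filter stand, fixed. Origin: centre of the base's underside, on the desk; -x its front, y along the rail, z up. Grey base 170 (x) x 250 (y) x 12 mm; two posts behind carry an aluminium C-channel rail from y = -130 (open end, right as seen from the robot) to +126 mm (black end cap). Channel outside: x = 38 (front face) to 59.5 mm, z = 115 to 155 mm; walls 3 mm.
- rail_mouth (a point): Point in the channel at its open end (stand x 48.75, y -130, z 133.5 mm) through which the centre of the carrier's head passes; axes as the stand's, +y inward along the rail. Inside the channel is 15.5 mm deep and 34 mm high (floor at z = 118 mm), its front slot 14 mm high (z 128 to 142). The end is belled: 14 mm further out the walls are about 4 mm wider on each side.
- carrier: Loose black funnel carrier, 121 mm long, 110 to 225 g; stands flat on the bench the same way up as it rides. Origin: on its underside below the grip tab; +x towards the white discs (head), -x towards the ring, z up. In the rail its axes are parallel to the stand's and its origin is 118 mm above the desk, 20 mm in front of the channel. It slides with ordinary friction and stays where left.
- carrier_tab (a point): Where to hold the carrier: on the upright grip tab, 60 mm above the underside. The tab is 14 mm thick (carrier y), 26 mm wide (x) and stands 28 to 72 mm above the underside; in the rail its top is 35 mm above the channel's top. Below it is the body, 24 x 30 mm.
- carrier_head (a point): Centre of the carrier's head (30.75 mm in +x of its origin, 15.5 mm above the underside): two fixed glide discs 31 mm in diameter, 13.5 mm thick (axis x), at y -22 and +22 mm, so 75 mm long along y. A flat neck 9 mm high, 40 mm wide joins them to the body through the slot. Play in the rail: 1 mm each way in depth, 3 mm in height; let go, the ring droops about 4 degrees.
- carrier_ring (a point): Centre of the ring collar's upper edge: 58 mm in -x of the carrier's origin, 16 mm above its underside. The collar is 16 mm high, 50 mm outside and 40 mm inside diameter, open through.
- receiver: Clear glass beaker with a spout, loose on the stand's base plate in front of the rail, 73 mm in diameter, 92 mm high (its rim 14 mm below the carrier's underside in the rail). Origin: centre of its underside. The ring belongs centrally over it.
- funnel: White plastic funnel, 86 mm high, 28 to 46 g. Origin: centre of the stem's lower end, z up its axis. Stem 10 to 11 mm in diameter, 30 mm long; above it a 60 degree cone widens to a straight rim band 60 mm in outside diameter, 72 to 86 mm high. It starts upright, its cone resting in the mouth of the small beaker. Seated in the ring, its origin is 56 mm below the collar's upper edge.
- funnel_rim (a point): Where to hold the funnel: on its axis at the middle of the rim band, 79 mm above its origin, across the 60 mm outside diameter. In the ring the fingers should stand to its sides along the rail, as the carrier's tab is 15 mm behind the rim.
- small_beaker: Small clear glass beaker, 55 mm in diameter, 70 mm high, loose on the bench; it holds the funnel. Origin: centre of its underside. Behind this place stands the tall drying oven, a box 430 mm high, its front face at world x = 0.55 m from y = -0.23 to 0.25 m: keep the wrist clear of it.
- petri: Bystander: petri dish with lid, 91 mm in diameter, 16 mm high, at the right. Origin: centre of its underside.
- tweezers: Bystander: steel tweezers, 122 mm long, lying behind the carrier and the small beaker. Origin: centre of the underside.
Things that resemble listed ones, but are neither listed nor needed, are in the scene too. Leave any orange or red look-alike of the funnel alone.

How it is judged:
On the way, in this order (a step that is already met when the one before it is completed fails the run):
1. the carrier's head has entered the channel at the open end and is wholly inside (x of carrier_head in the frame of rail_mouth between -0.006 and 0.006 m and z of carrier_head in the frame of rail_mouth between -0.007 and 0.007 m and y of carrier_head in the frame of rail_mouth above 0.042 m), for 0.1 s.
2. the carrier has been slid along until its ring is over the beaker (within 15 mm), the funnel not yet in it (all of step 1 and horizontal distance between carrier_ring and receiver below 0.015 m and angle between carrier's own z axis and vertical below 0.14 rad and distance between funnel and carrier_ring above 0.1 m), for 0.2 s.
At the end, for the whole second after the job is handed in: Carrier head in the channel, centre at least 42 mm in from the open end; ring within 15 mm of the beaker's axis, droop under 8 degrees; funnel seated in the ring (within 10 mm of its axis, 4 mm of seated height), under 11 degrees from upright; both beakers upright in place; all at rest (all of step 1 and horizontal distance between carrier_ring and receiver below 0.015 m and angle between carrier's own z axis and vertical below 0.14 rad and horizontal distance between funnel and carrier_ring below 0.01 m and z of funnel in the frame of carrier_ring between -0.06 and -0.052 m and angle between each of funnel, small_beaker's own z axis and vertical below 0.2 rad and angle between receiver's own z axis and vertical below 0.1 rad and height (world z) of receiver between 0.008 and 0.016 m and linear speed of each of funnel, carrier below 0.02 m/s); the robot touches nothing.
It fails at once if the beaker on the stand is pushed more than 20 mm or tipped (distance of receiver from where it was at the start of the episode above 0.02 m or angle between receiver's own z axis and vertical above 0.3 rad).
It fails at once if the small beaker is knocked over (angle between small_beaker's own z axis and vertical above 0.6 rad).
It fails at once if a bystander (petri dish, tweezers) is moved more than 30 mm (distance of any of petri, tweezers from where it was at the start of the episode above 0.03 m).
It also fails if it takes over 69 s, if anything falls off the work surface, if the arm or the gripper's body presses on something with over 40 N, if the wrist force passes 120 N, or if a joint passes its speed limit or range.

## Robot

A 6-joint arm with a two-finger parallel gripper is mounted at the origin on a cart in front of the work surface, level with it; the furniture and walls round the work are solid. World frame = base frame: x ahead of the robot, y to its left, z up, the work surface at z = 0. Lengths are in m, angles in rad, forces in N, time in s.
With the tool pointing down it reaches from about 0.275 to 0.725 m from the base axis. Payload 5.6 kg.
Tool frame: the origin (TCP) lies at the very end of the fingers, on their centre line; the grasp point (between the pads) lies 19 mm behind it; x points along the fingers, z is the direction in which the jaws open and shut, and the axes are right-handed (so a half turn about x gives the same grasp; the last joint's range is limited). The gripper opens to 85 mm and grips with 20 to 120 N. Pads are 22 mm wide; open, the fingers measure 114 mm over their backs; the gripper's body (76 mm by 85 mm) begins 54 mm behind the grasp point. The pads swing forward as they close: fully open they stand 13 mm farther back than shut.
Start: joints at [1.406, 0.255, 0.108, 0, -1.424, -0.285], TCP at [0.239, 0.495, 0.231] pointing down, gripper open.
Joint ranges: [-2.95, 2.95], [-1.21, 1.97], [-1.09, 1.5], [-2.87, 1.71], [-2.94, -0.07], [-3.05, 3.05]. Speed limits (rad/s): [2.57, 2.57, 3.14, 3.14, 3.14, 3.14].

## Interface

Orientations are given as [roll, pitch, yaw] about the fixed x, y, z axes, in that order (R = Rz(yaw) Ry(pitch) Rx(roll)).
In Python, from station import env gives the robot as it stands.
- The arm moves only by the shell command python3 -m pendant 'ROWS' [OPENING] [FORCE]. ROWS is JSON, a list of rows, each an object with "translation": the shift along the tool's x, y, z in cm, a list of three; "rotation": the turn, a rotation vector about the tool's x, y, z in rad, a list of three. In form: [{"translation": [dx, dy, dz], "rotation": [ax, ay, az]}, ...]. A call has 1 to 20 rows; each row is the pose to reach, as a shift and turn from the pose commanded when the call began, along the tool's axes at that moment; what a row does not reach only later rows make up. A row lasts 1/12 s, in which the tool goes at most 41.7 mm and 7.16 degrees, less where a joint would pass 70% of its speed; a pose out of reach is approached as far as the arm can. A call with a gripper value outside its range is refused whole. OPENING is the opening in per cent of the stroke, from 0 (shut) to 100 (fully open), set as the call begins (- or left out, the last holds). The fingers move at their own pace and stop on an object; FORCE is the grip in N (left out, the last holds). Time passes only in rows, so rows that repeat a pose let the fingers close. It gives the time, the measured TCP pose, the force and the opening at its end, in the units of the state.
- env.read_state(): the state, without advancing time (a new reading comes with each control period).
- env.camera(name): name is "side" or "top"; returns a dict with "image" (480x640x3 uint8, red, green, blue), "range_z" (480x640 float32, m along the optical axis (not along the pixel's ray), 0 where there is no reading), "camera_matrix" (3x3 intrinsics, pixels), "xyz" and "rotation" of the camera in the world. Camera axes: x right, y down, z forward; pixel columns grow to the right and rows downward; lengths in m; the calibration is good to about 2 mm. A picture is of the moment at which its call begins.
- env.close_job(): hands the job in, once; it reports no verdict.
The state is a dict: "time_s": time; "joint_positions": joint angles; "qd": joint speeds; "effort": joint torques, N m; "position": TCP position; "tool_rot": TCP orientation; "ft_force": force on the tool from outside, world axes, zero at the start; "ft_torque": the same for the moment, N m; "opening": finger opening in m.
Only numpy, scipy, OpenCV 4.12 (cv2) and the standard library are available. Lean on these libraries where they do the work, as an engineer would, in place of code of your own. Each camera call takes 0.05 s, during which the arm holds its last target. There are 200 camera calls.

## Working session

There is one attempt and no reset: what is moved stays moved. The work goes in short steps, Python scripts to look and compute and a shell command to move; the robot and the scene stay as the last step left them, time stands still between calls to the robot, and variables do not carry over. Pictures are saved under pics/ and viewed, about 8 in all and at most 12, crops included, and the job is handed in when it is done.

```bash
ls; mkdir -p pics
python3 - <<'E'
from station import env
import cv2,numpy as np
s=env.read_state(); print({k:np.round(v,3) for k,v in s.items()})
for n in("top","side"):
    c=env.camera(n); cv2.imwrite(f"pics/{n}0.png",c["image"][:,:,::-1]); np.savez(f"{n}0.npz",**c)
    print(n,c["camera_matrix"],c["xyz"],c["rotation"])
E
```

```text
pics
{'time_s': np.float64(0.0), 'joint_positions': array([ 1.406,  0.256,  0.107, -0.   , -1.424, -0.285]), 'qd': array([ 0.001, -0.   , -0.002,  0.001,  0.003, -0.001]), 'effort': array([ 0.0000e+00, -3.8663e+01,  2.3794e+01,  5.3650e+00, -6.0000e-03,
       -0.0000e+00]), 'position': array([0.239, 0.495, 0.23 ]), 'tool_rot': array([ 0.039,  1.569, -1.981]), 'ft_force': array([-0.212, -0.149, -0.027]), 'ft_torque': array([-0.038,  0.018, -0.068]), 'opening': np.float64(0.086)}
top [[449.71842258   0.         323.73635304]
 [  0.         449.71842258 239.72164779]
 [  0.           0.           1.        ]] [0.27324255 0.0648027  1.00679644] [-2.95777825 -0.00373489 -1.55695768]
side [[609.76813817   0.         315.77518929]
 [  0.         609.76813817 242.484157  ]
 [  0.           0.           1.        ]] [ 0.11325582 -0.69422938  0.8488873 ] [-2.29669262  0.01104504 -0.42869824]
```

View pics/top0.png

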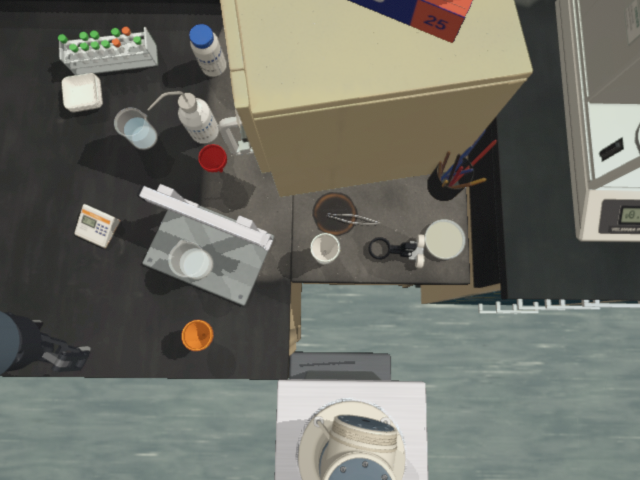

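View pics/side0.png

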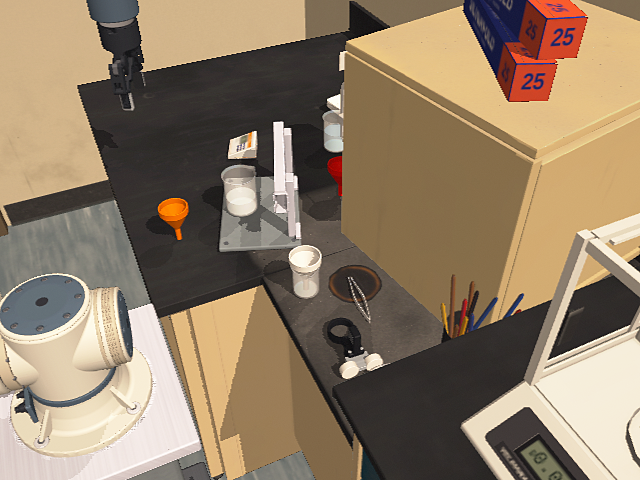

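The top view shows the rail running from (145,193) to its open right end at (270,240), with the receiver at about (190,262). The white funnel in the small beaker is at (325,248), the carrier ring at (378,248), its discs at (420,248), the petri dish at (445,240) and the tweezers at (355,218). The orange funnel at (197,335) and the red one at (212,158) are look-alikes. The funnel to take is the white one in the small beaker. The side view agrees, with the funnel at (305,260).

```bash
cat > h.py <<'E'
import numpy as np,cv2
from scipy.spatial.transform import Rotation as R
from scipy.optimize import least_squares
def cloud(c):
    d=c["range_z"]; v,u=np.mgrid[:480,:640]; K=c["camera_matrix"]
    p=np.stack([(u-K[0,2])/K[0,0]*d,(v-K[1,2])/K[1,1]*d,d],-1)
    w=p@R.from_euler("xyz",c["rotation"]).as_matrix().T+c["xyz"]
    w[d<=0]=np.nan
    return w
def proj(c,P):
    q=(np.atleast_2d(P)-c["xyz"])@R.from_euler("xyz",c["rotation"]).as_matrix()
    return q[:,:2]/q[:,2:]*np.diag(c["camera_matrix"])[:2]+c["camera_matrix"][:2,2]
def circ(p,r):
    f=least_squares(lambda x:np.hypot(p[:,0]-x[0],p[:,1]-x[1])-r,p[:,:2].mean(0),loss="soft_l1",f_scale=.002)
    return f.x,np.abs(f.fun).mean()
E
python3 - <<'E'
from h import *
for n in("top","side"):
    c=dict(np.load(f"{n}0.npz")); w=cloud(c); im=c["image"].astype(int); X,Y,Z=w[...,0],w[...,1],w[...,2]
    print(n)
    def box(x0,x1,y0,y1,z0,z1): return (X>x0)&(X<x1)&(Y>y0)&(Y<y1)&(Z>z0)&(Z<z1)
    def rect(m,l):
        p=w[m]; 
        if len(p)<10: print(l,len(p));return
        r=cv2.minAreaRect((p[:,:2]*1000).astype(np.float32)); print(l,len(p),"z",np.round(np.percentile(p[:,2],[2,50,98]),4),"rect",np.round(r[0],1),np.round(r[1],1),round(r[2],1), cv2.boxPoints(r).round(0).tolist())
    # rows of the top image for known pixels
    if n=="top":
        for u,v in[(270,238),(150,195),(325,240),(325,248),(378,238),(410,245),(420,240),(420,262),(190,250),(195,265),(445,240),(360,218),(150,260),(300,260),(335,205)]: print((u,v),w[v,u].round(3))
    rect(box(.2,.5,.05,.5,.150,.165),"rail")
    rect(box(.1,.5,.1,.5,.007,.018),"base")
    rect(box(.15,.4,-.03,.12,.07,.12),"funnel")
    rect(box(.15,.4,-.18,-.06,.062,.08),"tab")
    rect(box(.15,.4,-.23,-.0,.006,.04),"carrier")
    for z0,z1 in((.08,.09),(.09,.1),(.095,.105),(.1,.11)):
        m=box(.1,.35,.2,.45,z0,z1); rect(m,f"recv{z0}")
E
```

```text
top
(270, 238) [0.439 0.171 0.127]
(150, 195) [0.517 0.407 0.152]
(325, 240) [0.448 0.061 0.065]
(325, 248) [0.435 0.061 0.041]
(378, 238) [ 0.463 -0.058  0.016]
(410, 245) [ 0.438 -0.119  0.072]
(420, 240) [ 0.458 -0.15   0.028]
(420, 262) [ 0.408 -0.148  0.031]
(190, 250) [0.425 0.353 0.045]
(195, 265) [0.392 0.339 0.047]
(445, 240) [ 0.461 -0.209  0.015]
(360, 218) [ 0.513 -0.019 -0.   ]
(150, 260) [0.407 0.45  0.011]
(300, 260) [ 0.413  0.117 -0.001]
(335, 205) [ 0.542  0.039 -0.   ]
rail 1257 z [0.1509 0.1541 0.1573] rect [475.1 274.6] [224.6  39.8] 68.1 [[415.0, 178.0], [452.0, 163.0], [535.0, 371.0], [498.0, 386.0]]
base 5026 z [0.0077 0.011  0.0149] rect [392.8 339.2] [249.7 258.1] 68.9 [[227.0, 269.0], [468.0, 176.0], [558.0, 409.0], [317.0, 502.0]]
funnel 8
tab 0
carrier 5
recv0.08 140 z [0.0803 0.0843 0.0878] rect [247.9 316.8] [57.  59.7] 0.9 [[219.0, 346.0], [220.0, 287.0], [277.0, 287.0], [276.0, 347.0]]
recv0.09 0
recv0.095 0
recv0.1 0
side
rail 720 z [0.152  0.1555 0.1587] rect [473.1 273.2] [231.   40.2] 68.0 [[411.0, 174.0], [448.0, 159.0], [535.0, 373.0], [498.0, 388.0]]
base 3267 z [0.0082 0.0122 0.0162] rect [388.4 337.9] [256.5 261.1] 69.3 [[221.0, 264.0], [465.0, 172.0], [556.0, 412.0], [312.0, 504.0]]
funnel 44 z [0.0708 0.0881 0.0939] rect [397.8  58. ] [ 3.3 24.8] 3.2 [[395.0, 70.0], [397.0, 46.0], [400.0, 46.0], [399.0, 70.0]]
tab 0
carrier 37 z [0.0114 0.0198 0.0258] rect [ 397.9 -150.2] [ 3.9 14.9] 0.4 [[396.0, -143.0], [396.0, -158.0], [400.0, -158.0], [400.0, -143.0]]
recv0.08 185 z [0.0802 0.0839 0.0886] rect [245.3 315. ] [61.6 58.5] 75.5 [[209.0, 293.0], [266.0, 278.0], [281.0, 337.0], [225.0, 352.0]]
recv0.09 0
recv0.095 0
recv0.1 0
```

Run:
```python
import cv2
a=cv2.imread("pics/top0.png")[150:310,130:480]; b=cv2.imread("pics/side0.png")[150:390,200:400]
a=cv2.resize(a,None,fx=2.25,fy=2.25,interpolation=3); cv2.imwrite("pics/crop_top.png",a)
```

```text
(no output)
```

View pics/crop_top.png

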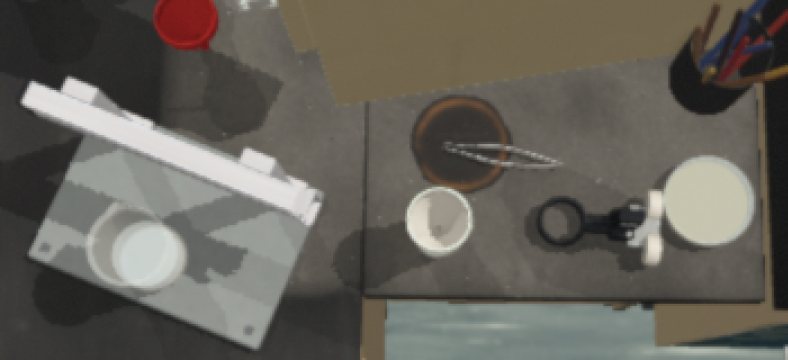

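The crop confirms it: the white funnel sits in the small clear beaker at crop (438,220), the carrier ring is at (561,221) and the discs are at (652,228). The red funnel at (186,20) is the look-alike and stays. I'll refit with correct windows.

Run:
```python
from h import *
for n in("top","side"):
    c=dict(np.load(f"{n}0.npz")); w=cloud(c); X,Y,Z=w[...,0],w[...,1],w[...,2]; im=c["image"].astype(int); br=im.sum(-1)
    def box(x0,x1,y0,y1,z0,z1): return (X>x0)&(X<x1)&(Y>y0)&(Y<y1)&(Z>z0)&(Z<z1)
    print("==",n)
    # funnel rim
    for z0,z1 in((.07,.08),(.08,.09),(.09,.1),(.1,.11),(.11,.12)):
        p=w[box(.37,.5,.0,.12,z0,z1)]
        if len(p)>8: print("funnel",z0,len(p),np.round([*circ(p,.03)[0],circ(p,.03)[1]],4),p.min(0).round(3),p.max(0).round(3))
    # carrier
    p=w[box(.38,.5,-.10,-.02,.010,.022)]; 
    r=least_squares(lambda x:np.maximum(np.abs(np.hypot(p[:,0]-x[0],p[:,1]-x[1])-.0225)-.0025,0),p[:,:2].mean(0),loss="soft_l1",f_scale=.002); print("ring",len(p),r.x.round(4),np.median(p[:,2]).round(4))
    p=w[box(.39,.48,-.15,-.08,.064,.08)]; q=cv2.minAreaRect((p[:,:2]*1000).astype(np.float32)); print("tab",len(p),p[:,:2].mean(0).round(4),q,np.median(p[:,2]).round(4))
    m=box(.38,.50,-.19,-.12,.006,.045)&(im.min(-1)>120); p=w[m]; q=cv2.minAreaRect((p[:,:2]*1000).astype(np.float32)); print("discs",len(p),p.mean(0).round(4),q,p[:,2].max().round(4))
    # stand: grid in approx stand frame
    yaw=np.radians(68.2-90); 
    u=np.array([np.cos(yaw),np.sin(yaw)]); v=np.array([-np.sin(yaw),np.cos(yaw)]); s=w[...,:2]@u; t=w[...,:2]@v
    for zc,l in((.155,"railtop"),(.012,"base")):
        m=box(.2,.58,.12,.55,zc-.004,zc+.004)
        for a in np.arange(t[m].min(),t[m].max(),.025):
            k=m&(t>=a)&(t<a+.025)
            if k.sum()>5: print(l,"t",a.round(3),k.sum(),"s range",np.percentile(s[k],[1,5,50,95,99]).round(4))
        for a in np.arange(s[m].min(),s[m].max(),.02 if zc<.1 else .008):
            k=m&(s>=a)&(s<a+(.02 if zc<.1 else .008))
            if k.sum()>5: print(l,"s",a.round(3),k.sum(),"t range",np.percentile(t[k],[1,5,50,95,99]).round(4))
```

```text
== top
funnel 0.07 155 [0.4236 0.0617 0.0039] [0.406 0.036 0.07 ] [0.456 0.088 0.08 ]
funnel 0.08 56 [0.4279 0.062  0.0017] [0.399 0.034 0.08 ] [0.458 0.09  0.09 ]
funnel 0.09 94 [0.4282 0.062  0.0016] [0.399 0.034 0.09 ] [0.458 0.092 0.096]
ring 197 [ 0.442  -0.0646] 0.0149
tab 83 [ 0.4378 -0.1183] ((437.6124572753906, -119.00238800048828), (25.63804817199707, 14.052640914916992), 79.60803985595703) 0.0707
discs 601 [ 0.4498 -0.164   0.0193] ((447.3067626953125, -167.25559997558594), (63.38126754760742, 100.41216278076172), 39.83305740356445) 0.0349
railtop t 0.319 171 s range [0.32   0.3227 0.3347 0.471  0.4757]
railtop t 0.344 177 s range [0.3223 0.3232 0.3358 0.455  0.461 ]
railtop t 0.369 242 s range [0.322  0.3234 0.3408 0.4621 0.4676]
railtop t 0.394 140 s range [0.3215 0.3222 0.3319 0.3418 0.3425]
railtop t 0.419 139 s range [0.3211 0.3219 0.332  0.3414 0.3421]
railtop t 0.444 134 s range [0.3209 0.3213 0.3314 0.3412 0.3421]
railtop t 0.469 131 s range [0.3206 0.3213 0.3309 0.3406 0.3413]
railtop t 0.494 134 s range [0.3202 0.3211 0.3307 0.3401 0.3412]
railtop t 0.519 189 s r
[... 4478 characters left out ...]
0.2341 0.2635 0.2651]
base t 0.68 15 s range [0.2298 0.2301 0.2428 0.263  0.2644]
base s 0.106 16 t range [0.3762 0.3773 0.3801 0.3844 0.3856]
base s 0.186 201 t range [0.3354 0.3415 0.4163 0.5043 0.5199]
base s 0.206 350 t range [0.333  0.3361 0.3897 0.4615 0.6774]
base s 0.226 321 t range [0.3328 0.336  0.3845 0.6756 0.681 ]
base s 0.246 337 t range [0.3335 0.3374 0.3878 0.6736 0.6802]
base s 0.266 567 t range [0.3346 0.341  0.4296 0.5675 0.5786]
base s 0.286 631 t range [0.3345 0.3399 0.4446 0.5692 0.5802]
base s 0.306 399 t range [0.3336 0.3383 0.3949 0.5414 0.5766]
base s 0.326 240 t range [0.3342 0.3375 0.3764 0.4345 0.4392]
base s 0.346 222 t range [0.3349 0.3377 0.4262 0.5208 0.5706]
```

Run:
```python
from h import *
# rectify top & side view on plane z into stand-ish frame (yaw -21.8, centre guess): 1px=0.75mm
yaw=np.radians(-21.8); u=np.array([np.cos(yaw),np.sin(yaw)]); v=np.array([-np.sin(yaw),np.cos(yaw)])
C=np.array([.40,.30]); tiles=[]
for n in("top","side"):
    c=dict(np.load(f"{n}0.npz")); row=[]
    for z in(.155,.104,.012):
        jj,ii=np.meshgrid(np.arange(260),np.arange(290)) # cols: t (y) from +.16 to -.16 ; rows: s
        t=.165-jj*.00125; s=.16-ii*.00125
        P=np.stack([C[0]+s*u[0]+t*v[0],C[1]+s*u[1]+t*v[1],z+0*s],-1).reshape(-1,3)
        m=proj(c,P).reshape(290,260,2).astype(np.float32)
        o=cv2.remap(c["image"][:,:,::-1].copy(),m[...,0],m[...,1],cv2.INTER_CUBIC)
        for k in range(0,260,40): o[:4,k]=(0,0,255)
        for k in range(0,290,40): o[k,:4]=(0,0,255)
        row.append(o)
    tiles.append(np.hstack(row))
cv2.imwrite("pics/rect.png",np.vstack(tiles))
```

```text
(no output)
```

View pics/rect.png

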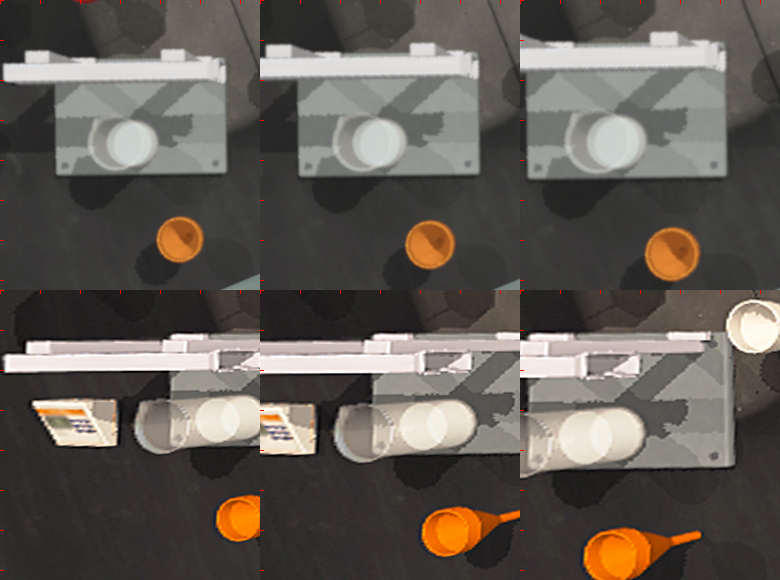

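The rectified views put the rail front, base and beaker in agreement: stand at about (0.433, 0.322), yaw about -21°, receiver rim centre in the top z=0.104 tile at about (364,143), in line with the ring's track. Next I'll refine the carrier pose and write a move calculator.

```bash
cat >> h.py <<'E'
S0=np.array([.4329,.3223]);SY=np.radians(-21.0)
def st(x,y,z=None):
    c,s=np.cos(SY),np.sin(SY); p=S0+[c*x-s*y,s*x+c*y]
    return p if z is None else np.append(p,z)
def tost(p):
    d=np.asarray(p)[...,:2]-S0; c,s=np.cos(SY),np.sin(SY); return np.stack([d[...,0]*c+d[...,1]*s,-d[...,0]*s+d[...,1]*c],-1)
def plan(s,xyz,jaw):
    "tool shift (cm) and turn from the state s to TCP xyz, tool down, jaw direction angle deg"
    A=R.from_euler("xyz",s["tool_rot"]); a=np.radians(jaw)
    x=np.array([0,0,-1.]); z=np.array([np.cos(a),np.sin(a),0]); B=R.from_matrix(np.stack([x,np.cross(z,x),z],1))
    print("now",s["time_s"].round(2),s["position"].round(4),"F",s["ft_force"].round(1),"open",s["opening"].round(4))
    print("shift cm",(A.inv().apply(np.asarray(xyz)-s["position"])*100).round(2),"turn",(A.inv()*B).as_rotvec().round(4))
E
python3 - <<'E'
from h import *
from station import env
res=[]
for n in("top","side"):
    c=dict(np.load(f"{n}0.npz")); w=cloud(c); X,Y,Z=w[...,0],w[...,1],w[...,2]; im=c["image"].astype(int)
    b=(X>.38)&(X<.5)&(Y>-.19)&(Y<-.02)
    d=w[b&(Z>.024)&(Z<.04)&(im.min(-1)>110)&(Y<-.135)]; q=cv2.minAreaRect((d[:,:2]*1000).astype(np.float32)); print(n,"discs",len(d),q,d.mean(0).round(4))
    k=w[b&(Z>.004)&(Z<.08)&((im.max(-1)<100)|(Z>.02))]
    print(len(k),k.min(0).round(4),k.max(0).round(4))
    t=w[b&(Z>.066)&(Z<.078)]; print("tab",np.percentile(t,[2,50,98],0).round(4).tolist())
    r=w[b&(Z>.010)&(Z<.022)&(Y>-.1)]; rc=circ(r,.0225)[0]
    print("ring",rc, "tab-ring ang",np.degrees(np.arctan2(*(t.mean(0)-[*rc,0])[1::-1])).round(1))
    j=c["image"][:,:,::-1].copy()
plan(env.read_state(),[.4365,-.121,.13],-185)
E
```

```text
top discs 133 ((436.12005615234375, -148.16969299316406), (17.447784423828125, 67.9134750366211), 86.16263580322266) [ 0.4358 -0.1495  0.0283]
687 [ 0.3821 -0.1849  0.004 ] [ 0.493  -0.0231  0.0756]
tab [[0.4313, -0.1315, 0.0667], [0.4382, -0.1187, 0.0707], [0.4452, -0.1068, 0.0743]]
ring [ 0.44206015 -0.06307756] tab-ring ang -94.3
side discs 239 ((433.0147399902344, -152.32936096191406), (16.191186904907227, 69.29988098144531), 85.22972869873047) [ 0.432  -0.1529  0.0284]
1198 [ 0.3882 -0.1622  0.004 ] [ 0.4846 -0.02    0.076 ]
tab [[0.4282, -0.134, 0.0668], [0.4338, -0.1233, 0.0717], [0.442, -0.1092, 0.0753]]
ring [ 0.43973463 -0.06502451] tab-ring ang -95.4Traceback (most recent call last):
  File "<stdin>", line 14, in <module>
  File "h.py", line 26, in plan
    print("now",s["time_s"].round(2),s["position"].round(4),"F",s["ft_force"].round(1),"open",s["opening"].round(4))
                ^^^^^^^^^^^^^^^^^
AttributeError: 'float' object has no attribute 'round'
```

```bash
sed -i 's/s\["time_s"\].round(2)/round(float(s["time_s"]),2)/; s/s\["opening"\].round(4)/round(float(s["opening"]),4)/' h.py; python3 -c "
from h import *;from station import env
plan(env.read_state(),[.4363,-.120,.14],-184.3)"
```

```text
now 0.1 [0.2389 0.4949 0.2305] F [ 0.6 -0.5 -0.2] open 0.0852
shift cm [ 9.13 44.52 46.78] turn [ 1.196e+00  1.400e-03 -1.000e-03]
```

```bash
python3 -m pendant '[{"translation":[0,22,23.4],"rotation":[0.6,0,0]},{"translation":[0,22,23.4],"rotation":[0.6,0,0]},{"translation":[0,22,23.4],"rotation":[0.6,0,0]},{"translation":[0,22,23.4],"rotation":[0.6,0,0]},{"translation":[0,22,23.4],"rotation":[0.6,0,0]},{"translation":[0,22,23.4],"rotation":[0.6,0,0]},{"translation":[0,22,23.4],"rotation":[0.6,0,0]},{"translation":[0,44.5,46.8],"rotation":[1.196,0,0]},{"translation":[0,44.5,46.8],"rotation":[1.196,0,0]},{"translation":[0,44.5,46.8],"rotation":[1.196,0,0]},{"translation":[0,44.5,46.8],"rotation":[1.196,0,0]},{"translation":[0,44.5,46.8],"rotation":[1.196,0,0]},{"translation":[0,44.5,46.8],"rotation":[1.196,0,0]},{"translation":[0,44.5,46.8],"rotation":[1.196,0,0]},{"translation":[0,44.5,46.8],"rotation":[1.196,0,0]},{"translation":[0,44.5,46.8],"rotation":[1.196,0,0]},{"translation":[5,44.5,46.8],"rotation":[1.196,0,0]},{"translation":[9,44.5,46.8],"rotation":[1.196,0,0]},{"translation":[9,44.5,46.8],"rotation":[1.196,0,0]},{"translation":[9,44.5,46.8],"rotation":[1.196,0,0]}]' 100 40; python3 -c "
from h import *;from station import env
plan(env.read_state(),[.4363,-.120,.041],-184.3)
c=env.camera('top');cv2.imwrite('pics/top1.png',cv2.resize(c['image'][150:310,300:480,::-1],None,fx=3.5,fy=3.5))
c=env.camera('side');cv2.imwrite('pics/side1.png',c['image'][:,:,::-1])"
```

```text
time_s: 1.77
position: [0.4341, -0.1198, 0.1391]
tool_rot: [0.134, 1.564, -3.083]
ft_force: [-0.3, 0.4, 0.9]
opening: 0.0857
now 1.77 [ 0.4341 -0.1198  0.1391] F [-0.3  0.4  0.9] open 0.0857
shift cm [ 9.81 -0.01 -0.29] turn [-0.0002  0.0069 -0.0009]
```

```bash
python3 -m pendant '[{"translation":[4,0,-0.2],"rotation":[0,0.004,0]},{"translation":[7,0,-0.25],"rotation":[0,0.007,0]},{"translation":[9,0,-0.25],"rotation":[0,0.007,0]},{"translation":[9.8,0,-0.25],"rotation":[0,0.007,0]},{"translation":[9.8,0,-0.25],"rotation":[0,0.007,0]},{"translation":[9.8,0,-0.25],"rotation":[0,0.007,0]}]' 100 40; python3 -c "
from h import *;from station import env
plan(env.read_state(),[.4363,-.120,.041],-184.3)
c=env.camera('side');cv2.imwrite('pics/side2.png',cv2.resize(c['image'][260:410,230:450,::-1],None,fx=3.5,fy=3.5))"
```

```text
time_s: 2.37
position: [0.4408, -0.1198, 0.0454]
tool_rot: [3.11, 1.56, -0.105]
ft_force: [0.1, 0.3, 0.2]
opening: 0.0853
now 2.37 [ 0.4408 -0.1198  0.0454] F [0.1 0.3 0.2] open 0.0853
shift cm [0.44 0.06 0.46] turn [ 0.0013 -0.0105 -0.0003]
```

View pics/side2.png

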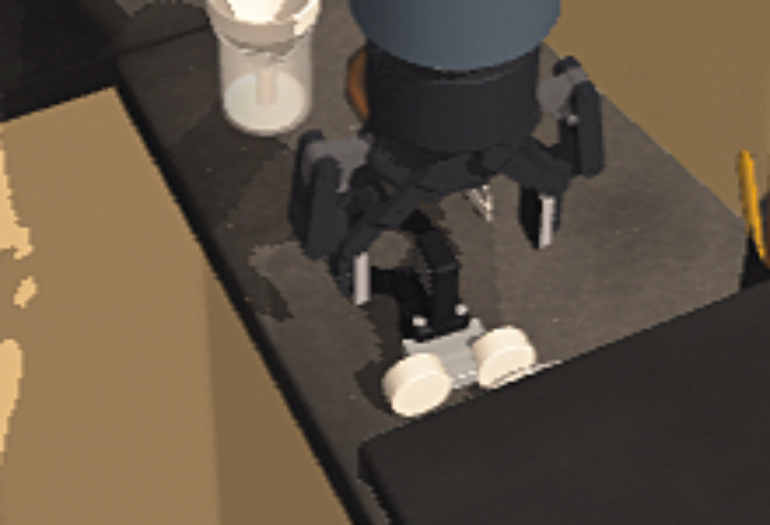

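The view shows the tab at (440,255) between the open fingers at (360,275) and (545,220), clear of the discs. The reading shows a 4.5 mm offset, so I'll settle and correct it, then close.

```bash
python3 -m pendant '[{"translation":[0.3,0,0.4],"rotation":[0,-0.008,0]},{"translation":[0.3,0,0.4],"rotation":[0,-0.008,0]},{"translation":[0.3,0,0.4],"rotation":[0,-0.008,0]},{"translation":[0.3,0,0.4],"rotation":[0,-0.008,0]}]' 100 40; python3 -c "
from h import *;from station import env
plan(env.read_state(),[.4363,-.120,.041],-184.3)"
```

```text
time_s: 2.75
position: [0.4352, -0.1195, 0.0408]
tool_rot: [-1.554, 1.571, 1.513]
ft_force: [0.0, 0.2, 0.5]
opening: 0.0854
now 2.75 [ 0.4352 -0.1195  0.0408] F [0.  0.2 0.5] open 0.0854
shift cm [-0.02  0.04 -0.11] turn [0.0002 0.     0.    ]
```

Well placed (about 1 mm). Close with 60 N.

```bash
python3 -m pendant '[{"translation":[0,0,-0.1],"rotation":[0,0,0]},{"translation":[0,0,-0.1],"rotation":[0,0,0]},{"translation":[0,0,-0.1],"rotation":[0,0,0]},{"translation":[0,0,-0.1],"rotation":[0,0,0]},{"translation":[0,0,-0.1],"rotation":[0,0,0]},{"translation":[0,0,-0.1],"rotation":[0,0,0]},{"translation":[0,0,-0.1],"rotation":[0,0,0]},{"translation":[0,0,-0.1],"rotation":[0,0,0]},{"translation":[0,0,-0.1],"rotation":[0,0,0]},{"translation":[0,0,-0.1],"rotation":[0,0,0]}]' 0 60; python3 -c "
from h import *;from station import env
plan(env.read_state(),[.4363,-.120,.231],-184.3)"
```

```text
time_s: 3.58
position: [0.436, -0.1196, 0.0403]
tool_rot: [0.07, 1.57, 3.136]
ft_force: [-0.5, -0.5, 1.2]
opening: 0.0132
now 3.58 [ 0.436  -0.1196  0.0403] F [-0.5 -0.5  1.2] open 0.0132
shift cm [-19.07   0.04  -0.02] turn [ 0.0001  0.0008 -0.0001]
```

```bash
python3 -m pendant '[{"translation":[-1,0,0],"rotation":[0,0,0]},{"translation":[-3,0,0],"rotation":[0,0,0]},{"translation":[-6,0,0],"rotation":[0,0,0]},{"translation":[-9,0,0],"rotation":[0,0,0]},{"translation":[-12,0,0],"rotation":[0,0,0]},{"translation":[-15,0,0],"rotation":[0,0,0]},{"translation":[-17,0,0],"rotation":[0,0,0]},{"translation":[-18.5,0,0],"rotation":[0,0,0]},{"translation":[-19,0,0],"rotation":[0,0,0]},{"translation":[-19,0,0],"rotation":[0,0,0]},{"translation":[-19,0,0],"rotation":[0,0,0]}]'; python3 -c "
from h import *;from station import env
print(st(.018,-.205))
plan(env.read_state(),st(.018,-.205,.231),-111)"
```

```text
time_s: 4.5
position: [0.4354, -0.1193, 0.2289]
tool_rot: [-0.207, 1.568, 2.86]
ft_force: [-0.4, 0.0, -2.4]
opening: 0.0133
[0.37623902 0.12446539]
now 4.5 [ 0.4354 -0.1193  0.2289] F [-0.4  0.  -2.4] open 0.0133
shift cm [ -0.17 -23.86   7.74] turn [-1.2795  0.0022  0.0025]
```

```bash
python3 -m pendant '[{"translation":[0,-2,0.6],"rotation":[-0.1,0,0]},{"translation":[0,-4,1.3],"rotation":[-0.2,0,0]},{"translation":[0,-6,1.9],"rotation":[-0.3,0,0]},{"translation":[0,-8,2.6],"rotation":[-0.4,0,0]},{"translation":[0,-10,3.2],"rotation":[-0.5,0,0]},{"translation":[0,-12,3.9],"rotation":[-0.6,0,0]},{"translation":[0,-14,4.5],"rotation":[-0.7,0,0]},{"translation":[0,-16,5.2],"rotation":[-0.8,0,0]},{"translation":[0,-18,5.8],"rotation":[-0.9,0,0]},{"translation":[0,-20,6.5],"rotation":[-1.0,0,0]},{"translation":[0,-21.5,7],"rotation":[-1.1,0,0]},{"translation":[0,-23,7.4],"rotation":[-1.2,0,0]},{"translation":[-0.1,-23.9,7.7],"rotation":[-1.28,0,0]},{"translation":[-0.1,-23.9,7.7],"rotation":[-1.28,0,0]},{"translation":[-0.1,-23.9,7.7],"rotation":[-1.28,0,0]},{"translation":[-0.1,-23.9,7.7],"rotation":[-1.28,0,0]},{"translation":[-0.1,-23.9,7.7],"rotation":[-1.28,0,0]}]'; python3 -c "
from h import *;from station import env
plan(env.read_state(),st(.018,-.205,.1605),-111)"
```

```text
time_s: 5.92
position: [0.377, 0.1238, 0.2308]
tool_rot: [-0.869, 1.569, -2.808]
ft_force: [-0.4, 0.2, -2.9]
opening: 0.0131
now 5.92 [0.377  0.1238 0.2308] F [-0.4  0.2 -2.9] open 0.0131
shift cm [ 7.03 -0.08 -0.04] turn [-0.0014  0.0014  0.0016]
```

```bash
python3 -m pendant '[{"translation":[2,-0.1,0],"rotation":[0,0,0]},{"translation":[5,-0.1,0],"rotation":[0,0,0]},{"translation":[6.5,-0.1,0],"rotation":[0,0,0]},{"translation":[7,-0.1,0],"rotation":[0,0,0]},{"translation":[7,-0.1,0],"rotation":[0,0,0]},{"translation":[7,-0.1,0],"rotation":[0,0,0]},{"translation":[7,-0.1,0],"rotation":[0,0,0]}]'
python3 - <<'E'
from h import *;from station import env
s=env.read_state(); plan(s,st(.018,-.205,.1605),-111)
ims=[]
for n in("top","side"):
    c=env.camera(n); np.savez(f"{n}3.npz",**c); w=cloud(c); im=c["image"].astype(int)
    q=tost(w); sx,sy,Z=q[...,0],q[...,1],w[...,2]
    b=(sx>-.1)&(sx<.1)&(sy>-.26)&(sy<-.155)&(Z>.105)
    d=w[b&(Z>.140)&(Z<.156)&(im.min(-1)>110)&(sx>.03)]; dq=tost(d)
    print(n,"discs",len(d),"x",np.percentile(dq[:,0],[2,50,98]).round(4),"y",np.percentile(dq[:,1],[2,50,98]).round(4),"zmax",np.percentile(d[:,2],[50,90,98]).round(4))
    for lo,hi in((-.25,-.212),(-.2,-.155)):
        k=dq[(dq[:,1]>lo)&(dq[:,1]<hi)]; kz=d[(dq[:,1]>lo)&(dq[:,1]<hi)]
        if len(k)>3: print("  disc",len(k),k.mean(0).round(4),kz[:,2].max().round(4))
    # rail top same image
    r=(sy>-.12)&(sy<.12)&(sx>.025)&(sx<.075)&(Z>.150)&(Z<.160)
    for a in(-.12,-.08,-.04,0,.04):
        k=r&(sy>a)&(sy<a+.03); print("  rail",a,np.percentile(sx[k],[2,98]).round(4),np.median(Z[k]).round(4))
    p=w[b&(Z>.125)&(Z<.142)&(sx<-.005)]; rq=tost(p); 
    if len(p)>10: print("  ring",len(p),circ(rq,.0225)[0].round(4),np.median(p[:,2]).round(4))
    uv=proj(c,st(.03,-.17,.14))[0].astype(int); ims.append(cv2.resize(c["image"][uv[1]-55:uv[1]+55,uv[0]-55:uv[0]+55,::-1],(400,400),interpolation=3))
cv2.imwrite("pics/pre.png",np.hstack(ims))
E
```

```text
time_s: 6.5
position: [0.3772, 0.1252, 0.1627]
tool_rot: [2.704, 1.569, 0.768]
ft_force: [0.7, -0.6, -2.3]
opening: 0.013
now 6.5 [0.3772 0.1252 0.1627] F [ 0.7 -0.6 -2.3] open 0.013
shift cm [ 0.22 -0.06  0.1 ] turn [ 0.0004 -0.0016 -0.0007]
top discs 26 x [0.0447 0.051  0.0577] y [-0.2391 -0.2359 -0.2327] zmax [0.1457 0.1499 0.1508]
  disc 26 [ 0.051  -0.2358] 0.1509Traceback (most recent call last):
  File "<stdin>", line 16, in <module>
    return _quantile_unchecked(
        a, q, axis, out, overwrite_input, method, keepdims, weights)
    return _ureduce(a,
                    func=_quantile_ureduce_func,
    ...<5 lines>...
                    overwrite_input=overwrite_input,
                    method=method)
    r = func(a, **kwargs)
    result = _quantile(arr,
                       quantiles=q,
    ...<2 lines>...
                       out=out,
                       weights=wgt)
    slices_having_nans = np.isnan(arr[-1, ...])
                                  ~~~^^^^^^^^^
IndexError: index -1 is out of bounds for axis 0 with size 0
```

```bash
cat > look.py <<'E'
from h import *;from station import env
def look(tag,yc,view=(.03,-.17,.14),half=55):
    ims=[]
    for n in("top","side"):
        c=env.camera(n); np.savez(f"{n}{tag}.npz",**c); w=cloud(c); im=c["image"].astype(int)
        q=tost(w); sx,sy,Z=q[...,0],q[...,1],w[...,2]
        b=(sx>-.1)&(sx<.1)&(sy>yc-.06)&(sy<yc+.06)&(Z>.105)
        print(n)
        m=b&(Z<.156)&(im.min(-1)>110)&(sx>.03); dq=q[m]; dz=Z[m]
        for l,lo,hi in(("disc-",-.06,-.005),("disc+",.005,.05)):
            k=(dq[:,1]>yc+lo)&(dq[:,1]<yc+hi)
            if k.sum()>5: print(" ",l,k.sum(),"x",np.percentile(dq[k,0],[2,50,98]).round(4),"y",np.percentile(dq[k,1],[2,98]).round(4),"z",np.percentile(dz[k],[2,98]).round(4))
        r=(sx>.025)&(sx<.075)&(Z>.150)&(Z<.160)
        for a in(-.12,-.08,-.04,0,.04,.08):
            k=r&(sy>a)&(sy<a+.03)
            if k.sum()>20: print("  rail",a,np.percentile(sx[k],[2,98]).round(4),np.median(Z[k]).round(4))
        m=b&(Z>.122)&(Z<.146)&(sx<-.012)&(im.max(-1)<110)
        if m.sum()>10: r_=circ(q[m],.0225); print("  ring",m.sum(),r_[0].round(4),r_[1].round(4),np.median(Z[m]).round(4))
        uv=proj(c,st(*view))[0].astype(int); h=half; ims.append(cv2.resize(c["image"][uv[1]-h:uv[1]+h,uv[0]-h:uv[0]+h,::-1],(400,400),interpolation=3))
    cv2.imwrite(f"pics/{tag}.png",np.hstack(ims))
E
python3 -c "
from look import *
look('pre',-.205)"
```

```text
top
  disc- 31 x [0.0449 0.0514 0.0575] y [-0.2396 -0.2327] z [0.1371 0.1501]
  rail -0.04 [0.0388 0.0591] 0.1543
  rail 0 [0.0387 0.0596] 0.1541
  rail 0.04 [0.0388 0.0596] 0.1539
  rail 0.08 [0.0389 0.0737] 0.1539
  ring 219 [-0.0372 -0.2035] 0.0013 0.1369
side
  disc- 167 x [0.0315 0.0474 0.0561] y [-0.2441 -0.2111] z [0.1309 0.1545]
  disc+ 127 x [0.0319 0.0472 0.0561] y [-0.199  -0.1773] z [0.1405 0.1546]
  rail -0.12 [0.0372 0.0723] 0.155
  rail -0.08 [0.0376 0.0704] 0.1552
  rail -0.04 [0.038  0.0581] 0.1554
  rail 0.04 [0.0536 0.0721] 0.1547
  rail 0.08 [0.0524 0.074 ] 0.1552
  ring 440 [-0.0386 -0.2068] 0.0014 0.1337
```

View pics/pre.png

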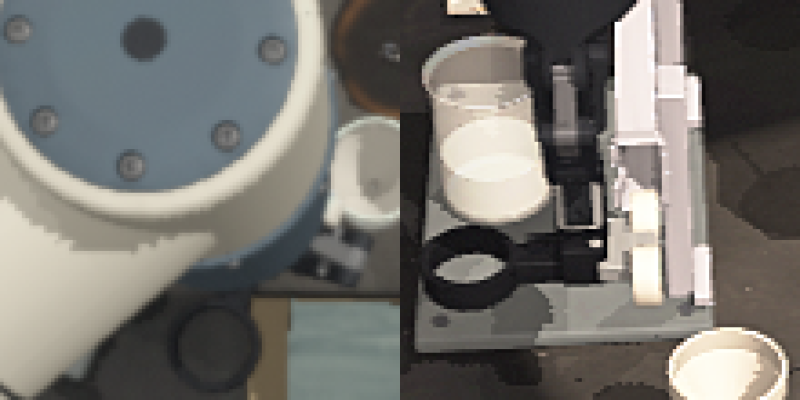

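The side crop shows the discs at (645,245) in line with the mouth at (635,160). The disc faces sit about 2 mm too deep relative to the rail in both cameras. Heading is parallel. I'll correct depth and height, then start feeding.

```bash
python3 -c "
from h import *;from station import env
plan(env.read_state(),st(.0166,-.205,.1595),-111)"
```

```text
now 6.65 [0.3768 0.1252 0.1623] F [-0.1 -0.1 -2. ] open 0.0133
shift cm [ 0.28 -0.16  0.08] turn [ 0.0006 -0.0013 -0.0001]
```

```bash
python3 -m pendant '[{"translation":[0.2,-0.2,0],"rotation":[0,0,0]},{"translation":[0.2,-0.2,0],"rotation":[0,0,0]},{"translation":[0.2,-0.2,-0.5],"rotation":[0,0,0]},{"translation":[0.2,-0.2,-1],"rotation":[0,0,0]},{"translation":[0.2,-0.2,-1.5],"rotation":[0,0,0]},{"translation":[0.2,-0.2,-2],"rotation":[0,0,0]},{"translation":[0.2,-0.2,-2],"rotation":[0,0,0]},{"translation":[0.2,-0.2,-2],"rotation":[0,0,0]},{"translation":[0.2,-0.2,-2],"rotation":[0,0,0]}]'; python3 -c "
from look import *
s=env.read_state();plan(s,st(.0166,-.185,.1595),-111);look('pre2',-.185)"
```

```text
time_s: 7.4
position: [0.3814, 0.1443, 0.1592]
tool_rot: [-1.058, 1.569, -2.994]
ft_force: [0.2, -0.7, -2.9]
opening: 0.0133
now 7.4 [0.3814 0.1443 0.1592] F [ 0.2 -0.7 -2.9] open 0.0133
shift cm [-0.03  0.09  0.03] turn [0.0009 0.0007 0.0012]
top
  disc- 56 x [0.042  0.0485 0.0549] y [-0.2203 -0.207 ] z [0.1324 0.1508]
  rail 0 [0.0388 0.0594] 0.154
  rail 0.04 [0.0389 0.0594] 0.1541
  rail 0.08 [0.039  0.0737] 0.1537
  ring 240 [-0.0396 -0.1841] 0.0016 0.1334
side
  disc- 158 x [0.0315 0.0454 0.0536] y [-0.2241 -0.1911] z [0.1277 0.1513]
  disc+ 170 x [0.0319 0.0469 0.061 ] y [-0.1789 -0.1368] z [0.1144 0.1543]
  rail -0.12 [0.0372 0.0722] 0.155
  rail -0.08 [0.0376 0.0709] 0.1552
  rail -0.04 [0.038 0.057] 0.1552
  rail 0 [0.0459 0.0573] 0.1552
  rail 0.04 [0.0515 0.0716] 0.1551
  rail 0.08 [0.0501 0.0739] 0.1551
  ring 397 [-0.0412 -0.1877] 0.0016 0.1316
```

```bash
python3 -m pendant '[{"translation":[0.06,0.05,-0.3],"rotation":[0,0,0]},{"translation":[0.06,0.05,-0.6],"rotation":[0,0,0]},{"translation":[0.06,0.05,-0.9],"rotation":[0,0,0]},{"translation":[0.06,0.05,-1.2],"rotation":[0,0,0]},{"translation":[0.06,0.05,-1.5],"rotation":[0,0,0]},{"translation":[0.06,0.05,-1.8],"rotation":[0,0,0]},{"translation":[0.06,0.05,-2.1],"rotation":[0,0,0]},{"translation":[0.06,0.05,-2.4],"rotation":[0,0,0]},{"translation":[0.06,0.05,-2.7],"rotation":[0,0,0]},{"translation":[0.06,0.05,-3],"rotation":[0,0,0]},{"translation":[0.06,0.05,-3],"rotation":[0,0,0]},{"translation":[0.06,0.05,-3],"rotation":[0,0,0]}]'; python3 -c "
from look import *
s=env.read_state();plan(s,st(.0162,-.155,.159),-111);print(s['ft_torque'].round(2))"
```

```text
time_s: 8.5
position: [0.3927, 0.1722, 0.1587]
tool_rot: [-1.136, 1.57, -3.073]
ft_force: [0.6, 0.2, -2.5]
opening: 0.013
now 8.5 [0.3927 0.1722 0.1587] F [ 0.6  0.2 -2.5] open 0.013
shift cm [-0.03 -0.    0.04] turn [0.0009 0.0005 0.001 ]
[ 0.    0.09 -0.  ]
```

```bash
python3 -m pendant '[{"translation":[0,0,-0.3],"rotation":[0,0,0]},{"translation":[0,0,-0.6],"rotation":[0,0,0]},{"translation":[0,0,-0.9],"rotation":[0,0,0]},{"translation":[0,0,-1.2],"rotation":[0,0,0]},{"translation":[0,0,-1.5],"rotation":[0,0,0]},{"translation":[0,0,-1.8],"rotation":[0,0,0]},{"translation":[0,0,-2.1],"rotation":[0,0,0]},{"translation":[0,0,-2.4],"rotation":[0,0,0]},{"translation":[0,0,-2.7],"rotation":[0,0,0]},{"translation":[0,0,-3],"rotation":[0,0,0]},{"translation":[0,0,-3],"rotation":[0,0,0]}]'; python3 -c "
from look import *
s=env.read_state();plan(s,st(.0162,-.125,.159),-111);print(s['ft_torque'].round(2));look('in1',-.125)"
```

```text
time_s: 9.42
position: [0.4036, 0.2006, 0.1587]
tool_rot: [-1.37, 1.57, 2.977]
ft_force: [0.7, -0.8, -2.6]
opening: 0.0129
now 9.42 [0.4036 0.2006 0.1587] F [ 0.7 -0.8 -2.6] open 0.0129
shift cm [-0.03 -0.01  0.09] turn [0.0009 0.0002 0.0009]
[ 0.03 -0.01  0.03]
top
  disc- 109 x [0.0426 0.0505 0.0624] y [-0.1596 -0.1314] z [0.1253 0.1557]
  ring 238 [-0.039  -0.1239] 0.0015 0.1327
side
  disc- 214 x [0.0318 0.0467 0.0611] y [-0.1642 -0.1316] z [0.114  0.1554]
  disc+ 302 x [0.0374 0.0623 0.0734] y [-0.1187 -0.0758] z [0.1073 0.1559]
  rail -0.12 [0.0371 0.0721] 0.1553
  rail -0.08 [0.0376 0.071 ] 0.1552
  rail -0.04 [0.038 0.058] 0.155
  rail 0 [0.0384 0.0574] 0.1554
  rail 0.04 [0.0369 0.0696] 0.1555
  rail 0.08 [0.05   0.0739] 0.1552
  ring 359 [-0.0404 -0.1276] 0.0017 0.1308
```

Feeding freely with no contact force. Continue 60 mm further.

```bash
python3 -m pendant '[{"translation":[0,0,-0.4],"rotation":[0,0,0]},{"translation":[0,0,-0.8],"rotation":[0,0,0]},{"translation":[0,0,-1.2],"rotation":[0,0,0]},{"translation":[0,0,-1.6],"rotation":[0,0,0]},{"translation":[0,0,-2],"rotation":[0,0,0]},{"translation":[0,0,-2.4],"rotation":[0,0,0]},{"translation":[0,0,-2.8],"rotation":[0,0,0]},{"translation":[0,0,-3.2],"rotation":[0,0,0]},{"translation":[0,0,-3.6],"rotation":[0,0,0]},{"translation":[0,0,-4],"rotation":[0,0,0]},{"translation":[0,0,-4.4],"rotation":[0,0,0]},{"translation":[0,0,-4.8],"rotation":[0,0,0]},{"translation":[0,0,-5.2],"rotation":[0,0,0]},{"translation":[0,0,-5.6],"rotation":[0,0,0]},{"translation":[0,0,-6],"rotation":[0,0,0]},{"translation":[0,0,-6],"rotation":[0,0,0]}]'; python3 -c "
from look import *
s=env.read_state();plan(s,st(.0162,-.065,.159),-111);print(s['ft_torque'].round(2))
plan(s,st(.0162,0,.159),-111)"
```

```text
time_s: 10.85
position: [0.4252, 0.2568, 0.1586]
tool_rot: [-1.389, 1.57, 2.958]
ft_force: [-0.1, -0.3, -1.7]
opening: 0.0134
now 10.85 [0.4252 0.2568 0.1586] F [-0.1 -0.3 -1.7] open 0.0134
shift cm [-0.04 -0.01  0.11] turn [0.001  0.0002 0.0009]
[0.03 0.03 0.06]
now 10.85 [0.4252 0.2568 0.1586] F [-0.1 -0.3 -1.7] open 0.0134
shift cm [-0.04  0.   -6.39] turn [0.001  0.0002 0.0009]
```

```bash
python3 -m pendant '[{"translation":[0,0,-0.4],"rotation":[0,0,0]},{"translation":[0,0,-0.8],"rotation":[0,0,0]},{"translation":[0,0,-1.2],"rotation":[0,0,0]},{"translation":[0,0,-1.6],"rotation":[0,0,0]},{"translation":[0,0,-2],"rotation":[0,0,0]},{"translation":[0,0,-2.4],"rotation":[0,0,0]},{"translation":[0,0,-2.8],"rotation":[0,0,0]},{"translation":[0,0,-3.2],"rotation":[0,0,0]},{"translation":[0,0,-3.6],"rotation":[0,0,0]},{"translation":[0,0,-4],"rotation":[0,0,0]},{"translation":[0,0,-4.4],"rotation":[0,0,0]},{"translation":[0,0,-4.8],"rotation":[0,0,0]},{"translation":[0,0,-5.2],"rotation":[0,0,0]},{"translation":[0,0,-5.6],"rotation":[0,0,0]},{"translation":[0,0,-6],"rotation":[0,0,0]},{"translation":[0,0,-6.3],"rotation":[0,0,0]},{"translation":[0,0,-6.5],"rotation":[0,0,0]},{"translation":[0,0,-6.5],"rotation":[0,0,0]},{"translation":[0,0,-6.5],"rotation":[0,0,0]}]'; python3 -c "
from look import *
s=env.read_state();plan(s,st(.0162,.0026,.159),-111);print(s['ft_torque'].round(2))
look('ring',.0026,view=(-.02,.0,.11),half=60)"
```

```text
time_s: 12.43
position: [0.4481, 0.3168, 0.1586]
tool_rot: [-1.153, 1.57, -3.089]
ft_force: [-0.6, -0.0, -2.0]
opening: 0.0132
now 12.43 [0.4481 0.3168 0.1586] F [-0.6 -0.  -2. ] open 0.0132
shift cm [-0.04  0.01 -0.23] turn [0.0008 0.0005 0.001 ]
[0.   0.02 0.  ]
top
  disc- 302 x [0.0384 0.048  0.0595] y [-0.0566 -0.003 ] z [0.1219 0.1557]
  disc+ 36 x [0.0459 0.0535 0.0599] y [0.0083 0.0189] z [0.1509 0.1557]
  rail -0.12 [0.0387 0.0731] 0.154
  rail -0.08 [0.0387 0.073 ] 0.1541
  rail -0.04 [0.0401 0.0593] 0.1541
  rail 0 [0.0433 0.0597] 0.1542
  ring 233 [-0.0393 -0.0003] 0.0013 0.1321
side
  disc- 104 x [0.0377 0.0464 0.0581] y [-0.056  -0.0051] z [0.1511 0.156 ]
  disc+ 86 x [0.0385 0.049  0.0582] y [0.0079 0.0521] z [0.13   0.1559]
  rail -0.12 [0.0371 0.0724] 0.1552
  rail -0.08 [0.0376 0.0709] 0.155
  rail -0.04 [0.0344 0.0581] 0.1555
  rail 0 [0.0384 0.0574] 0.1553
  rail 0.04 [0.0368 0.0696] 0.1548
  rail 0.08 [0.0372 0.0736] 0.1551
  ring 308 [-0.0405 -0.0028] 0.0018 0.1311
```

View pics/ring.png

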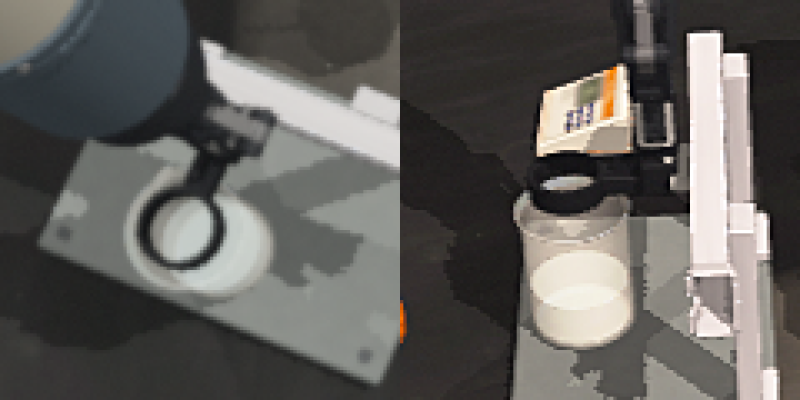

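Ring (180,228 in the top crop) lies over the beaker mouth (about 128–205 across its rim), and the side view agrees: ring at (567,185) directly above the rim. A nudge of 3 mm further, then release.

```bash
python3 -m pendant '[{"translation":[0,0,-0.2],"rotation":[0,0,0]},{"translation":[0,0,-0.3],"rotation":[0,0,0]},{"translation":[0,0,-0.3],"rotation":[0,0,0]},{"translation":[0,0,-0.3],"rotation":[0,0,0]}]' && python3 -m pendant '[{"translation":[0,0,0],"rotation":[0,0,0]},{"translation":[0,0,0],"rotation":[0,0,0]},{"translation":[0,0,0],"rotation":[0,0,0]},{"translation":[0,0,0],"rotation":[0,0,0]},{"translation":[0,0,0],"rotation":[0,0,0]},{"translation":[0,0,0],"rotation":[0,0,0]},{"translation":[-1,0,0],"rotation":[0,0,0]},{"translation":[-2,0,0],"rotation":[0,0,0]},{"translation":[-4,0,0],"rotation":[0,0,0]},{"translation":[-7,0,0],"rotation":[0,0,0]},{"translation":[-8,0,0],"rotation":[0,0,0]},{"translation":[-8,0,0],"rotation":[0,0,0]}]' 60; python3 -c "
from look import *
plan(env.read_state(),[.427,.061,.24],-111)"
```

```text
time_s: 12.87
position: [0.4492, 0.3197, 0.1587]
tool_rot: [-1.293, 1.57, 3.054]
ft_force: [-0.2, -0.5, -2.2]
opening: 0.0128
time_s: 13.87
position: [0.4509, 0.3207, 0.2436]
tool_rot: [2.74, 1.563, 0.804]
ft_force: [0.4, -0.1, -0.1]
opening: 0.0514
now 13.87 [0.4509 0.3207 0.2436] F [ 0.4 -0.1 -0.1] open 0.0514
shift cm [ 0.2   7.05 25.11] turn [ 0.0009 -0.007  -0.003 ]
```

```bash
python3 -m pendant '[{"translation":[0,0.8,3],"rotation":[0,0,0]},{"translation":[0,1.7,6],"rotation":[0,0,0]},{"translation":[0,2.5,9],"rotation":[0,0,0]},{"translation":[0,3.4,12],"rotation":[0,0,0]},{"translation":[0,4.2,15],"rotation":[0,0,0]},{"translation":[0,5,18],"rotation":[0,0,0]},{"translation":[0.1,5.9,21],"rotation":[0,0,0]},{"translation":[0.2,6.6,23.5],"rotation":[0,-0.004,-0.002]},{"translation":[0.2,7.05,25.1],"rotation":[0,-0.007,-0.003]},{"translation":[0.2,7.05,25.1],"rotation":[0,-0.007,-0.003]},{"translation":[0.2,7.05,25.1],"rotation":[0,-0.007,-0.003]},{"translation":[0.2,7.05,25.1],"rotation":[0,-0.007,-0.003]},{"translation":[0.2,7.05,25.1],"rotation":[0,-0.007,-0.003]}]' 100 30
python3 - <<'E'
from look import *
s=env.read_state();plan(s,[.427,.061,.066],-111)
look('after',.005,view=(-.02,.0,.11),half=60)
# carrier ring circle by dark pixels
for n in("top","side"):
    c=dict(np.load(f"{n}after.npz")); w=cloud(c); q=tost(w); Z=w[...,2]; m=(q[...,0]<.0)&(q[...,0]>-.08)&(abs(q[...,1])<.04)&(Z>.12)&(Z<.14)&(c["image"].max(-1)<100)
    a=q[m]; z=Z[m]; A=np.c_[a,np.ones(len(a))]; print(n,len(a),circ(a,.0225),"z slope",np.linalg.lstsq(A,z,rcond=None)[0].round(3))
    m2=(abs(w[...,0]-.427)<.04)&(abs(w[...,1]-.061)<.04)&(Z>.085)&(Z<.105); print(" funnel",circ(w[m2],.029),m2.sum())
E
```

```text
time_s: 14.95
position: [0.4254, 0.0606, 0.2367]
tool_rot: [-0.517, 1.563, -2.453]
ft_force: [0.2, -0.2, -0.3]
opening: 0.0855
now 14.95 [0.4254 0.0606 0.2367] F [ 0.2 -0.2 -0.3] open 0.0855
shift cm [17.06  0.21 -0.21] turn [0.0014 0.0072 0.0041]
top
side
  disc- 114 x [0.0377 0.0471 0.058 ] y [-0.0543 -0.002 ] z [0.1466 0.1558]
  disc+ 74 x [0.0385 0.0473 0.0582] y [0.0117 0.0523] z [0.1304 0.156 ]
  rail -0.12 [0.0371 0.0723] 0.1551
  rail -0.08 [0.0375 0.0709] 0.1553
  rail -0.04 [0.038  0.0581] 0.1554
  rail 0 [0.0348 0.0574] 0.1557
  rail 0.04 [0.0368 0.0647] 0.1555
  rail 0.08 [0.037  0.0487] 0.1554
  ring 246 [-0.0403  0.0008] 0.002 0.1288h.py:14: RuntimeWarning: Mean of empty slice.
  f=least_squares(lambda x:np.hypot(p[:,0]-x[0],p[:,1]-x[1])-r,p[:,:2].mean(0),loss="soft_l1",f_scale=.002)
  ret = um.true_divide(
Traceback (most recent call last):
  File "h.py", line 14, in circ
    f=least_squares(lambda x:np.hypot(p[:,0]-x[0],p[:,1]-x[1])-r,p[:,:2].mean(0),loss="soft_l1",f_scale=.002)
ValueError: Initial guess is outside of provided bounds
```

View pics/after.png

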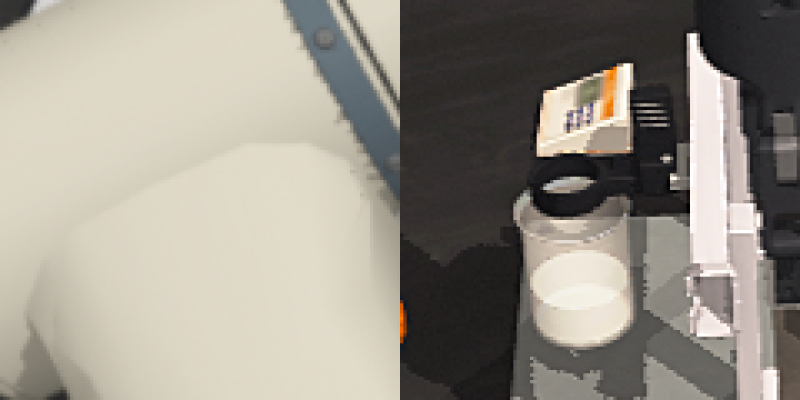

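Top is hidden by the arm; the side crop shows the carrier staying put, its ring at (567,187) over the beaker rim. Now descend to the funnel.

```bash
python3 -m pendant '[{"translation":[3,0.2,-0.2],"rotation":[0,0.007,0.004]},{"translation":[6,0.2,-0.2],"rotation":[0,0.007,0.004]},{"translation":[9,0.2,-0.2],"rotation":[0,0.007,0.004]},{"translation":[10.5,0.2,-0.2],"rotation":[0,0.007,0.004]},{"translation":[10.5,0.2,-0.2],"rotation":[0,0.007,0.004]},{"translation":[10.5,0.2,-0.2],"rotation":[0,0.007,0.004]},{"translation":[10.5,0.2,-0.2],"rotation":[0,0.007,0.004]}]' 100 30
python3 - <<'E'
from look import *
s=env.read_state();plan(s,[.427,.061,.066],-111)
E
```

```text
time_s: 15.63
position: [0.4283, 0.0612, 0.1331]
tool_rot: [2.013, 1.569, 0.078]
ft_force: [0.9, 1.0, 0.5]
opening: 0.0855
now 15.63 [0.4283 0.0612 0.1331] F [0.9 1.  0.5] open 0.0855
shift cm [ 6.71 -0.13  0.07] turn [ 0.0015 -0.001  -0.002 ]
```

```bash
python3 -m pendant '[{"translation":[2,-0.1,0],"rotation":[0,0,0]},{"translation":[4,-0.1,0],"rotation":[0,0,0]},{"translation":[5.5,-0.1,0],"rotation":[0,0,0]},{"translation":[6.5,-0.1,0],"rotation":[0,0,0]},{"translation":[6.7,-0.1,0],"rotation":[0,0,0]},{"translation":[6.7,-0.1,0],"rotation":[0,0,0]},{"translation":[6.7,-0.1,0],"rotation":[0,0,0]}]' 100 30
python3 - <<'E'
from look import *
s=env.read_state();plan(s,[.427,.061,.066],-111)
c=env.camera("side"); cv2.imwrite("pics/fun.png",cv2.resize(c["image"][200:320,230:390,::-1],None,fx=4,fy=4,interpolation=3))
E
```

```text
time_s: 16.22
position: [0.4275, 0.0614, 0.066]
tool_rot: [2.154, 1.568, 0.218]
ft_force: [-0.3, -0.3, 0.1]
opening: 0.0852
now 16.22 [0.4275 0.0614 0.066 ] F [-0.3 -0.3  0.1] open 0.0852
shift cm [ 0.   -0.03  0.06] turn [ 0.0011 -0.0013 -0.002 ]
```

View pics/fun.png

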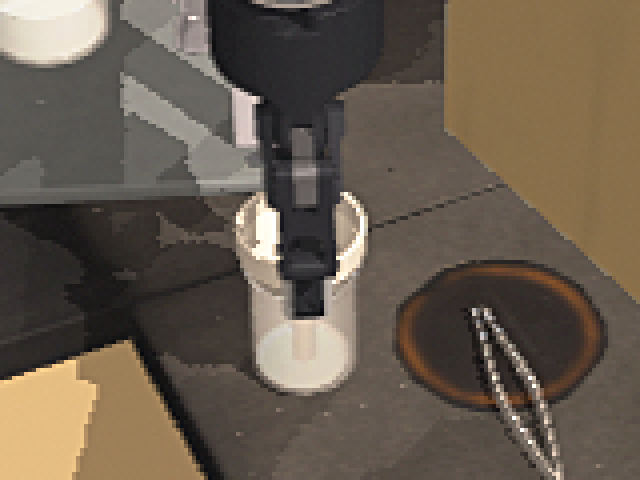

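The near finger at (308,250) is centred on the funnel (302,230); the beaker stands upright. Close.

```bash
python3 -m pendant '[{"translation":[0,0,0],"rotation":[0,0,0]},{"translation":[0,0,0],"rotation":[0,0,0]},{"translation":[0,0,0],"rotation":[0,0,0]},{"translation":[0,0,0],"rotation":[0,0,0]},{"translation":[0,0,0],"rotation":[0,0,0]},{"translation":[0,0,0],"rotation":[0,0,0]},{"translation":[0,0,0],"rotation":[0,0,0]},{"translation":[0,0,0],"rotation":[0,0,0]}]' 0 30 && python3 -m pendant '[{"translation":[-0.4,0,0],"rotation":[0,0,0]},{"translation":[-1,0,0],"rotation":[0,0,0]},{"translation":[-2,0,0],"rotation":[0,0,0]},{"translation":[-4,0,0],"rotation":[0,0,0]},{"translation":[-6,0,0],"rotation":[0,0,0]},{"translation":[-8,0,0],"rotation":[0,0,0]},{"translation":[-8,0,0],"rotation":[0,0,0]},{"translation":[-8,0,0],"rotation":[0,0,0]}]'
python3 - <<'E'
from look import *
s=env.read_state();plan(s,st(-.04,.003,.28),-111)
for n in("top","side"):
    c=env.camera(n); np.savez(f"{n}f.npz",**c); w=cloud(c); d=w[...,:2]-s["position"][:2]; Z=w[...,2]; wh=c["image"].min(-1)>110
    m=(np.hypot(d[...,0],d[...,1])<.05)&(Z>.1)&wh; p=w[m]
    print(n,m.sum(),"z",np.percentile(p[:,2],[1,50,99]).round(4))
    k=p[p[:,2]>np.percentile(p[:,2],99)-.012]; print(circ(k,.0295),len(k))
c=dict(np.load("sidef.npz")); uv=proj(c,s["position"])[0].astype(int); cv2.imwrite("pics/lift.png",cv2.resize(c["image"][uv[1]-60:uv[1]+90,uv[0]-80:uv[0]+80,::-1],None,fx=4,fy=4,interpolation=3))
E
```

```text
time_s: 16.93
position: [0.4269, 0.0611, 0.0652]
tool_rot: [1.882, 1.57, -0.054]
ft_force: [-0.5, -0.3, 5.1]
opening: 0.0588
time_s: 17.6
position: [0.4266, 0.0613, 0.1455]
tool_rot: [2.521, 1.569, 0.584]
ft_force: [0.4, -0.7, -1.3]
opening: 0.0589
now 17.6 [0.4266 0.0613 0.1455] F [ 0.4 -0.7 -1.3] open 0.0589
shift cm [-13.43 -12.74 -24.92] turn [ 0.0006 -0.0014 -0.001 ]
top 3115 z [0.1485 0.5659 0.5702]
(array([0.42338237, 0.05947963]), np.float64(0.011212838682759236)) 2403
side 5262 z [0.1423 0.5122 0.5662]
(array([0.41900273, 0.04277682]), np.float64(0.003432677081905117)) 674
```

View pics/lift.png

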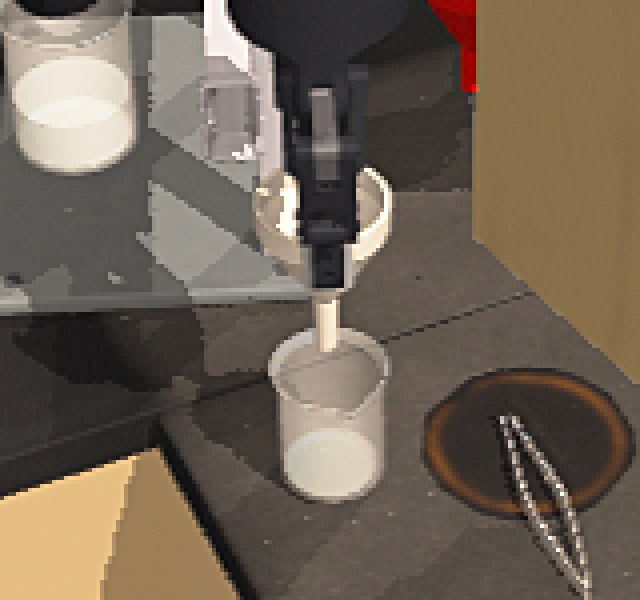

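The funnel hangs upright in the fingers (rim at (325,205), stem end at (327,350)); the small beaker stands upright, and the tweezers are untouched. I'll check height from the saved clouds and climb.

```bash
python3 -m pendant '[{"translation":[-3,0,0],"rotation":[0,0,0]},{"translation":[-6,0,0],"rotation":[0,0,0]},{"translation":[-9,0,0],"rotation":[0,0,0]},{"translation":[-12,0,0],"rotation":[0,0,0]},{"translation":[-13,-1,-2],"rotation":[0,0,0]},{"translation":[-13,-2.4,-4.8],"rotation":[0,0,0]},{"translation":[-13,-4,-7.8],"rotation":[0,0,0]},{"translation":[-13,-5.5,-10.8],"rotation":[0,0,0]},{"translation":[-13,-7,-13.8],"rotation":[0,0,0]},{"translation":[-13,-8.6,-16.8],"rotation":[0,0,0]},{"translation":[-13,-10.1,-19.8],"rotation":[0,0,0]},{"translation":[-13,-11.6,-22.8],"rotation":[0,0,0]},{"translation":[-13,-12.7,-24.9],"rotation":[0,0,0]},{"translation":[-13,-12.7,-24.9],"rotation":[0,0,0]},{"translation":[-13,-12.7,-24.9],"rotation":[0,0,0]},{"translation":[-13,-12.7,-24.9],"rotation":[0,0,0]},{"translation":[-13,-12.7,-24.9],"rotation":[0,0,0]}]'
python3 - <<'E'
from look import *
P=np.array([.4266,.0613])
for n in("top","side"):
    c=dict(np.load(f"{n}f.npz")); w=cloud(c); d=w[...,:2]-P; Z=w[...,2]; wh=c["image"].min(-1)>110
    m=(np.hypot(d[...,0],d[...,1])<.045)&(Z>.1)&(Z<.2)&wh; p=w[m]; print(n,m.sum(),np.percentile(p[:,2],[1,50,99]).round(4)); k=p[p[:,2]>.160]; print(circ(k,.0295),len(k))
s=env.read_state();plan(s,st(-.04,.0034,.131),-111)
c=env.camera("side"); np.savez("sideg.npz",**c); w=cloud(c); q=tost(w); Z=w[...,2]
m=(q[...,0]<-.01)&(q[...,0]>-.08)&(abs(q[...,1])<.04)&(Z>.115)&(Z<.14)&(c["image"].max(-1)<100); print("ring",circ(q[m],.0225),m.sum(),Z[m].max())
m=(q[...,0]<.0)&(q[...,0]>-.08)&(abs(q[...,1])<.04)&(Z>.2)&(Z<.33)&(c["image"].min(-1)>110); k=m&(Z>.3); print("funnel",m.sum(),np.percentile(Z[m],[1,99]),circ(q[k],.0295) if k.sum()>10 else 0)
E
```

```text
time_s: 19.12
position: [0.3968, 0.338, 0.2743]
tool_rot: [-0.091, 1.57, -2.028]
ft_force: [-0.1, 0.9, -0.1]
opening: 0.059
top 131 [0.1379 0.1556 0.1739]
(array([0.4288566 , 0.06187708]), np.float64(0.0006535767220153661)) 56
side 467 [0.1025 0.1604 0.1751]
(array([0.42457177, 0.05862896]), np.float64(0.0017354241278507963)) 240
now 19.12 [0.3968 0.338  0.2743] F [-0.1  0.9 -0.1] open 0.059
shift cm [14.33 -0.07 -0.18] turn [-0.      0.0012  0.0001]
ring (array([-0.04035665,  0.00057497]), np.float64(0.0020889724385123125)) 349 0.13992909180501523
funnel 524 [0.21870435 0.30936503] (array([-0.03961763, -0.00348674]), np.float64(0.002496845276647391))
```

```bash
python3 -m pendant '[{"translation":[0,-0.1,-0.2],"rotation":[0,0,0]},{"translation":[2,-0.1,-0.2],"rotation":[0,0,0]},{"translation":[4,-0.1,-0.2],"rotation":[0,0,0]},{"translation":[6,-0.1,-0.2],"rotation":[0,0,0]},{"translation":[8,-0.1,-0.2],"rotation":[0,0,0]},{"translation":[9.5,-0.1,-0.2],"rotation":[0,0,0]},{"translation":[10.5,-0.1,-0.2],"rotation":[0,0,0]},{"translation":[11.5,-0.1,-0.2],"rotation":[0,0,0]},{"translation":[12,-0.1,-0.2],"rotation":[0,0,0]},{"translation":[12,-0.1,-0.2],"rotation":[0,0,0]},{"translation":[12,-0.1,-0.2],"rotation":[0,0,0]}]'
python3 - <<'E'
from look import *
s=env.read_state();plan(s,st(-.04,.0034,.131),-111)
c=env.camera("side"); uv=proj(c,s["position"])[0].astype(int); cv2.imwrite("pics/seat.png",cv2.resize(c["image"][uv[1]-60:uv[1]+60,uv[0]-70:uv[0]+70,::-1],None,fx=4.5,fy=4.5,interpolation=3))
E
```

```text
time_s: 20.08
position: [0.3969, 0.3413, 0.1551]
tool_rot: [2.138, 1.57, 0.201]
ft_force: [0.7, -0.1, 0.0]
opening: 0.059
now 20.08 [0.3969 0.3413 0.1551] F [ 0.7 -0.1  0. ] open 0.059
shift cm [2.41 0.04 0.14] turn [ 0.0007 -0.0004 -0.0006]
```

View pics/seat.png

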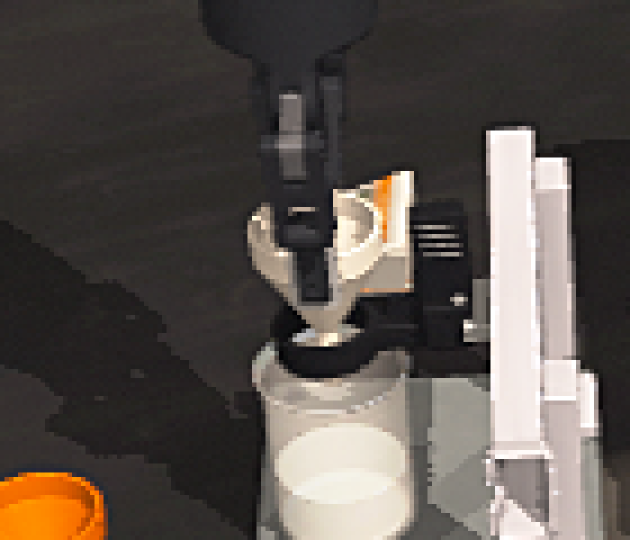

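The stem (330,335) has entered the ring, with the cone above it and the fingers to the sides along the rail. Lower slowly to contact.

```bash
python3 -m pendant '[{"translation":[0.3,0,0.1],"rotation":[0,0,0]},{"translation":[0.6,0,0.1],"rotation":[0,0,0]},{"translation":[0.9,0,0.1],"rotation":[0,0,0]},{"translation":[1.2,0,0.1],"rotation":[0,0,0]},{"translation":[1.4,0,0.1],"rotation":[0,0,0]},{"translation":[1.6,0,0.1],"rotation":[0,0,0]},{"translation":[1.8,0,0.1],"rotation":[0,0,0]},{"translation":[1.9,0,0.1],"rotation":[0,0,0]},{"translation":[2.0,0,0.1],"rotation":[0,0,0]},{"translation":[2.0,0,0.1],"rotation":[0,0,0]},{"translation":[2.0,0,0.1],"rotation":[0,0,0]}]'; python3 -c "
from look import *
s=env.read_state();plan(s,st(-.04,.0034,.131),-111);print(s['ft_torque'].round(2))"
```

```text
time_s: 21.05
position: [0.3962, 0.3403, 0.1346]
tool_rot: [0.329, 1.571, -1.607]
ft_force: [0.5, -0.6, 0.2]
opening: 0.0587
now 21.05 [0.3962 0.3403 0.1346] F [ 0.5 -0.6  0.2] open 0.0587
shift cm [0.36 0.07 0.02] turn [ 0.0008  0.0002 -0.0001]
[ 0.01  0.05 -0.08]
```

```bash
python3 -m pendant '[{"translation":[0.1,0.05,0],"rotation":[0,0,0]},{"translation":[0.2,0.05,0],"rotation":[0,0,0]},{"translation":[0.3,0.05,0],"rotation":[0,0,0]},{"translation":[0.3,0.05,0],"rotation":[0,0,0]},{"translation":[0.3,0.05,0],"rotation":[0,0,0]}]'; python3 -c "
from look import *
s=env.read_state();plan(s,st(-.04,.0034,.131),-111);print(s['ft_torque'].round(2))"
```

```text
time_s: 21.47
position: [0.3966, 0.3402, 0.1318]
tool_rot: [-2.816, 1.571, 1.531]
ft_force: [-1.0, 0.5, 2.3]
opening: 0.059
now 21.47 [0.3966 0.3402 0.1318] F [-1.   0.5  2.3] open 0.059
shift cm [0.08 0.03 0.03] turn [ 0.0008 -0.0001  0.    ]
[0.16 0.54 0.  ]
```

Contact at the expected height (2.3 N). Release and withdraw straight up.

```bash
python3 -m pendant '[{"translation":[0.05,0,0],"rotation":[0,0,0]},{"translation":[0.05,0,0],"rotation":[0,0,0]},{"translation":[0.05,0,0],"rotation":[0,0,0]},{"translation":[0.05,0,0],"rotation":[0,0,0]},{"translation":[0.05,0,0],"rotation":[0,0,0]},{"translation":[0.05,0,0],"rotation":[0,0,0]},{"translation":[0.05,0,0],"rotation":[0,0,0]},{"translation":[0.05,0,0],"rotation":[0,0,0]},{"translation":[-1,0,0],"rotation":[0,0,0]},{"translation":[-2,0,0],"rotation":[0,0,0]},{"translation":[-4,0,0],"rotation":[0,0,0]},{"translation":[-7,0,0],"rotation":[0,0,0]},{"translation":[-10,0,0],"rotation":[0,0,0]},{"translation":[-13,0,0],"rotation":[0,0,0]},{"translation":[-13,5,10],"rotation":[0,0,0]},{"translation":[-13,9,20],"rotation":[0,0,0]},{"translation":[-13,9,25],"rotation":[0,0,0]},{"translation":[-13,9,25],"rotation":[0,0,0]},{"translation":[-13,9,25],"rotation":[0,0,0]},{"translation":[-13,9,25],"rotation":[0,0,0]}]' 100; python3 -m pendant '[{"translation":[0,3,8],"rotation":[0,0,0]},{"translation":[0,3,8],"rotation":[0,0,0]},{"translation":[0,3,12],"rotation":[0,0,0]},{"translation":[0,3,12],"rotation":[0,0,0]},{"translation":[0,3,12],"rotation":[0,0,0]},{"translation":[0,3,12],"rotation":[0,0,0]}]'
python3 - <<'E'
from look import *
s=env.read_state();plan(s,st(-.04,.0034,.131),-111)
ims=[]
for n in("top","side"):
    c=env.camera(n); np.savez(f"{n}z.npz",**c); w=cloud(c); q=tost(w); Z=w[...,2]; im=c["image"].astype(int)
    m=(q[...,0]<.0)&(q[...,0]>-.09)&(abs(q[...,1])<.05)&(Z>.145)&(Z<.18)&(im.min(-1)>100); p=q[m]; z=Z[m]; print(n,"rim",m.sum(),np.percentile(z,[1,50,99]).round(4) if m.sum() else 0)
    if m.sum()>20:
        print("  ",circ(p,.029)); A=np.c_[p,np.ones(len(p))]; k=z>np.percentile(z,97)-.006; print("  top-edge slope",np.linalg.lstsq(A[k],z[k],rcond=None)[0].round(3))
    m=(q[...,0]<.0)&(q[...,0]>-.08)&(abs(q[...,1])<.04)&(Z>.115)&(Z<.14)&(im.max(-1)<100)
    if m.sum()>20: print("  ring",m.sum(),circ(q[m],.0225))
    for nm,P in(("petri",[.461,-.209,.016]),("smallbk",[.427,.061,.07])): print("  ",nm,proj(c,P)[0].round())
    uv=proj(c,st(-.02,0,.11))[0].astype(int); h=60
    ims.append(cv2.resize(c["image"][uv[1]-h:uv[1]+h,uv[0]-h:uv[0]+h,::-1],(400,400),interpolation=3))
a=np.hstack(ims); b=cv2.resize(np.load("sidez.npz")["image"][200:400,240:507,::-1],(267,200)); t=cv2.resize(np.load("topz.npz")["image"][170:310,290:480,::-1],(271,200)); r=np.zeros((200,800,3),np.uint8); r[:,:267]=b; r[:,280:551]=t
cv2.imwrite("pics/final.png",np.vstack([a,r]))
E
```

```text
time_s: 23.13
position: [0.3918, 0.0888, 0.2625]
tool_rot: [2.265, 1.569, 0.329]
ft_force: [1.0, -0.2, -0.3]
opening: 0.0853
time_s: 23.63
position: [0.3776, -0.0322, 0.2622]
tool_rot: [2.205, 1.57, 0.267]
ft_force: [0.5, -0.0, -1.0]
opening: 0.0855
now 23.63 [ 0.3776 -0.0322  0.2622] F [ 0.5 -0.  -1. ] open 0.0855
shift cm [ 13.13 -11.56 -35.4 ] turn [-0.0003 -0.0007 -0.0009]
top rim 98 [0.1451 0.1531 0.1587]
   (array([-0.04125712,  0.00339792]), np.float64(0.0007071215955059756))
  top-edge slope [ 0.091 -0.026  0.161]
   petri [445. 240.]
   smallbk [325. 249.]
side rim 343 [0.1452 0.1521 0.1618]
   (array([-0.04326589,  0.00141905]), np.float64(0.0014953500087206972))
  top-edge slope [0.072 0.009 0.16 ]
  ring 235 (array([-0.03569038,  0.00103829]), np.float64(0.004112958490066937))
   petri [392. 386.]
   smallbk [305. 264.]
```

View pics/final.png

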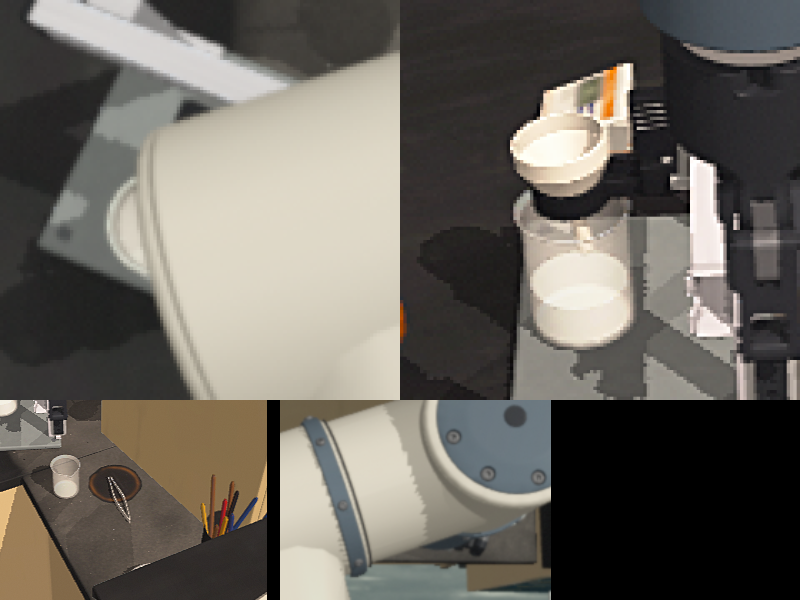

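The side crop shows the funnel seated in the ring (558,150), stem in the beaker (583,238), and the beaker in place. The lower crop shows the small beaker upright (65,477) and the tweezers in place. I'll move the arm out of the top view for one numeric check.

```bash
python3 -m pendant '[{"translation":[-2,-3,4],"rotation":[0,0,0]},{"translation":[-3,-6,8],"rotation":[0,0,0]},{"translation":[-3,-9,12],"rotation":[0,0,0]},{"translation":[-3,-9,14],"rotation":[0,0,0]},{"translation":[-3,-9,14],"rotation":[0,0,0]},{"translation":[-3,-9,14],"rotation":[0,0,0]},{"translation":[-3,-9,14],"rotation":[0,0,0]},{"translation":[-3,-9,14],"rotation":[0,0,0]},{"translation":[-3,-9,14],"rotation":[0,0,0]}]'
python3 - <<'E'
from look import *
s=env.read_state(); print(s["position"].round(3),abs(s["qd"]).max().round(3))
for n in("top","side"):
    c=env.camera(n); o=dict(np.load(f"{n}0.npz")); w=cloud(c); q=tost(w); Z=w[...,2]; im=c["image"].astype(int)
    m=(q[...,0]<-.005)&(q[...,0]>-.09)&(abs(q[...,1])<.05)&(Z>.145)&(Z<.18)&(im.min(-1)>100); p=q[m]; z=Z[m]
    if m.sum()>20:
        k=z>.150
        def f(x): # rim top circle, tilted plane
            return np.r_[np.maximum(abs(np.hypot(p[k,0]-x[0],p[k,1]-x[1])-.0285)-.0015,0)]
        A=np.c_[p+[.04,0],np.ones(len(p))]; print(n,"rim",m.sum(),least_squares(f,[-.04,.003]).x.round(4),"z99",np.percentile(z,[90,99]).round(4))
    t=(q[...,0]>.0)&(q[...,0]<.034)&(abs(q[...,1])<.04)&(Z>.17)&(Z<.2); print(n,"tab top",t.sum(),q[t].mean(0).round(4) if t.sum() else 0,Z[t].mean().round(4) if t.sum() else 0)
    for nm,P in(("petri",[.461,-.209,.01]),("smallbk",[.427,.061,.02]),("tweez",[.51,-.02,0]),("recv",[.3955,.3394,.03])):
        u,v=proj(c,P)[0].astype(int); h=26
        T=o["image"][v-h//2:v+h//2,u-h//2:u+h//2]; S=c["image"][v-h:v+h,u-h:u+h]
        r=cv2.matchTemplate(S,T,cv2.TM_CCOEFF_NORMED); _,mx,_,l=cv2.minMaxLoc(r); print("  ",nm,"score",round(mx,2),"shift px",l[0]-h//2,l[1]-h//2)
E
```

```text
time_s: 24.48
position: [0.2441, -0.1299, 0.2914]
tool_rot: [-1.03, 1.569, -2.965]
ft_force: [0.1, -0.5, 0.2]
opening: 0.0854
[ 0.244 -0.13   0.291] 0.005
top rim 244 [-0.0417  0.0044] z99 [0.1588 0.1607]
top tab top 137 [0.0146 0.0023] 0.1838
   petri score 0.8 shift px 0 0
   smallbk score 0.7 shift px 1 1
   tweez score 1.0 shift px 0 0
   recv score 0.53 shift px 3 1
side tab top 134 [ 0.0138 -0.0022] 0.1818
   petri score 0.68 shift px 0 0
   smallbk score 0.87 shift px 0 0
   tweez score 1.0 shift px 0 0
   recv score 0.43 shift px -12 -3
```

```bash
python3 -c "
from station import env
print(env.close_job()); s=env.read_state(); print(s['time_s'])"
```

```text
the job is handed in; nothing more can be done
None
the job is handed in; nothing more can be done
```

I fed the carrier into the rail's open end without contact force and slid it until its ring was over the beaker. I then let it go, took the white funnel from the small beaker, seated it in the ring (about 2 N at contact), released it and withdrew. The job was handed in at about 24.5 s; `close_job` gives no verdict.

**Last checks**
- **Funnel:** its rim is centred at stand (-42, +4) mm; I estimated the ring at (-40, +3) mm and the beaker at (-41, +3) mm. The rim top is at 0.160–0.161 m, which fits full seating in the drooped ring. The stem is visible in the beaker.
- **Carrier:** I took its head to be at the carrier's y, about +3 mm, roughly 130 mm inside the mouth. The tilt came out at roughly 4–5° from a noisy fit, against the 8° limit.
- **Other things:** petri dish and tweezers show no shift, and the small beaker at most 1 pixel.

**Checks that failed or disagreed**
- **Beaker on the stand:** the image match was inconclusive (scores 0.43–0.53, shifts up to 12 pixels), probably because the ring and funnel now cover it. In the last side view it looked upright and in place, and I felt no contact with it.
- **Cameras:** the two differ by 2–4 mm along the rail. I averaged them and used the arm's own position as a cross-check.
- **Ring fit:** the ring could not be measured reliably once the funnel covered it.

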